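Sort tagged fuse carriers into pass and reject nests

ROBOT

A 7-joint arm with a two-finger parallel gripper is mounted at the origin on the work surface. World frame = base frame: x ahead of the robot, y to its left, z up, the work surface at z = 0. Lengths are in m, angles in rad, forces in N, time in s.
With the tool pointing down it reaches from about 0.35 to 0.9 m from the base axis. Payload 8.1 kg.
Tool frame: the origin (TCP) lies midway between the tips of the shut fingers; the grasp point (between the pads) lies 19 mm behind it; z points along the fingers, y is the line along which they close (so a half turn about z gives the same grasp; the last joint's range is limited). The gripper opens to 92 mm and grips with 3 to 60 N. Pads are 19 mm wide; open, the fingers measure 130 mm over their backs; the gripper's body (75 mm by 190 mm) begins 47 mm behind the grasp point.
Start: joints at [-1.379, 0.434, 0.025, 1.573, -0.012, 1.134, -0.075], TCP at [0.182, 0.598, 0.227] pointing down, gripper open.
Joint ranges: [-2.62, 2.62], [-0.44, 2.09], [-1.27, 1.32], [0.08, 2.57], [-1.32, 4.46], [0.12, 2], [-2.74, 2.74]. Speed limits (rad/s): [2.22, 2.22, 3.01, 3.01, 3.14, 3.14, 3.14].

INTERFACE

Orientations are given as a rotation vector (axis times angle).
In Python, from cell import observe, cams, job gives the robot as it stands. The module is installed in compiled form; this text tells all that it offers.
- The arm moves only by the tool step_arm, never from a script. Its argument "steps" is a list of rows, each a list of 6 numbers: the shift along the world's x, y, z in mm, then the turn, a rotation vector about the world's x, y, z in rad. In form: [[dx, dy, dz, rx, ry, rz], ...]. A call has 1 to 20 rows; each row shifts and turns the commanded pose from where the row before left it; what a row does not reach is not made up. A row lasts 1/12 s, in which the tool goes at most 41.7 mm and 7.16 degrees, less where a joint would pass 70% of its speed; a pose out of reach is approached as far as the arm can. A call with a gripper value outside its range is refused whole. "gripper" is the opening, from 0 (shut) to 1 (fully open), set as the call begins (left out, the last holds). The fingers move at their own pace and stop on an object; "force" is the grip in N (left out, the last holds). Time passes only in rows, so rows that do not move let the fingers close. It gives the time, the measured TCP pose, the force, the opening and the grip force at its end, in the units of the state.
- observe(): the state, without advancing time (a new reading comes with each control period).
- cams.get_image(name): name is "side" or "top"; returns the picture (384x512x3 uint8, red, green, blue); there is no depth.
- cams.get_calibration(name): a dict with "fov_y" (degrees; the focal length in pixels is half the picture's height over the tangent of half this angle, whatever the lens; pixels are square), "cx", "cy" (the principal point, pixels), "world_to_cam" (4x4, takes a point from world to camera coordinates). Camera axes: x right, y up, looking along -z (the intrinsics and any distortion apply to the point x, -y, -z); pixel columns grow to the right and rows downward; lengths in m; the calibration is good to about 2 mm. A picture is of the moment at which its call begins. get_calibration takes no time and is no camera call.
- job.sign_off(): hands the job in; it is judged then, once.
The state is a dict: "clock": time; "joints": joint angles; "dq": joint speeds; "joint_efforts": joint torques, N m; "position": TCP position; "ee_rot": TCP orientation; "force": force on the tool from outside, world axes, zero at the start; "ft_torque": the same for the moment, N m; "width": opening from 0.0 (shut) to 1.0 (fully open); "gripper_force": force on a finger pad.
Only numpy, scipy, OpenCV 4.12 (cv2) and the standard library are available. Lean on these libraries where they do the work, as an engineer would, in place of code of your own. Each camera call takes 0.05 s, during which the arm holds its last target. There are 200 camera calls.

TASK

Two ceramic fuse carriers have been tested and tagged: put the green-tagged one (pass) in the nest of the green tier and the yellow-tagged one (reject) in the nest of the yellow tier, each lying flush on the sloping floor with its grip fin up, then let go. They are brittle, so set them down at the slope's angle without dropping them or letting them topple, and leave everything else on the ledge where it is.

Things in the scene. Friction and masses are not known exactly. Their poses are not given: they have to be found in the camera images.
- green_carrier: White ceramic fuse carrier, green tag on the top and end face at its +y end and on the fin's top. Block 44 (own x) x 100 (own y) x 28 mm high; central grip fin 18 (x) x 44 (y) mm, from 28 to 64 mm high. 0.34 kg. Origin: centre of the underside, z up through the fin. Starts upright, flat on the ledge (z = 0). The other carrier differs only in its tag.
- yellow_carrier: White ceramic fuse carrier, yellow tag on the top and end face at its +y end and on the fin's top. Block 44 (own x) x 100 (own y) x 28 mm high; central grip fin 18 (x) x 44 (y) mm, from 28 to 64 mm high. 0.34 kg. Origin: centre of the underside, z up through the fin. Starts upright, flat on the ledge (z = 0). The other carrier differs only in its tag.
- green_tier: Green tier, 104 x 150 mm, fixed on a stand, sloping 30 degrees down towards the robot. Its nest is a pocket 56 (own x) x 112 (own y) mm inside rails 14 mm high; outer lip as high. Origin: centre of the nest floor, 75 mm above the ledge; z is the floor's normal, x up the slope, y level. A carrier's long side goes along y, either way round, 6 mm free on each side.
- yellow_tier: Yellow tier, 104 x 150 mm, fixed on a stand, sloping 30 degrees down towards the robot. Its nest is a pocket 56 (own x) x 112 (own y) mm inside rails 14 mm high; outer lip as high. Origin: centre of the nest floor, 75 mm above the ledge; z is the floor's normal, x up the slope, y level. A carrier's long side goes along y, either way round, 6 mm free on each side.
- padlock: Bystander: steel padlock lying flat, 88 (x) x 55 x 24 mm; origin under its middle.
- torch: Bystander: black torch with a sliding switch, lying along its x, 160 x 40 x 40 mm; origin under its middle.
- mallet: Bystander: wooden mallet; head 55 x 90 x 55 mm, handle 150 mm towards its -x; origin under the head.
- grey_tier: Bystander: empty grey plastic tier lying flat on the ledge, 104 x 150 x 20 mm; origin under its middle.
- screwdriver: Bystander: screwdriver lying along its x.
- jar: Bystander: closed jar, 70 mm across, 90 mm high; origin under its middle.
- bush: Bystander: brass conduit bush, a ring 80 mm across and 22 mm high; origin under its middle.

How it is judged:
By the outcome, as a careful person would: the job done as asked, in the order asked, and still so for the second after the job is handed in, with the robot touching nothing.
It also fails if it takes over 53 s, if anything falls off the work surface, if the arm or the gripper's body presses on something with over 40 N, if the wrist force passes 120 N, or if a joint passes its speed limit or range.

## Working session

There is one attempt and no reset: what is moved stays moved. The work goes in short steps, Python scripts to look and compute and a tool call to move; the robot and the scene stay as the last step left them, time stands still between calls to the robot, and variables do not carry over. Pictures are saved under pics/ and viewed, at most 10 in all, crops included, and the job is handed in when it is done.

Besides the shell and the picture viewer there is one more tool, called after "Call:" as name([rows], argument=value, ...), one row to a line, values as JSON. step_arm: Moves the arm, as the interface text tells. Its arguments: {"type":"object","properties":{"steps":{"type":"array","items":{"type":"array","items":{"type":"number"}}},"gripper":{"type":"number"},"force":{"type":"number"}},"required":["steps"]}

```bash
mkdir -p pics; python3 - <<'E'
from cell import observe,cams,job
import cv2
for n in("top","side"):
    im=cams.get_image(n);cv2.imwrite(f"pics/{n}0.png",im[:,:,::-1]);print(n,cams.get_calibration(n))
print(observe())
E
```

```text
top {'fov_y': 49.59335036318688, 'cx': 253.98857797414638, 'cy': 190.96775436023228, 'world_to_cam': array([[-0.02462086, -0.99969262,  0.00291014,  0.00497072],
       [ 0.99119182, -0.02403238,  0.13023526, -0.56338152],
       [-0.13012529,  0.00609102,  0.99147885, -1.11470347],
       [ 0.        ,  0.        ,  0.        ,  1.        ]])}
side {'fov_y': 51.91166452448278, 'cx': 259.2432159751618, 'cy': 191.14341295408093, 'world_to_cam': array([[ 0.91257377, -0.40861943, -0.01546849, -0.51510235],
       [ 0.30135997,  0.64649831,  0.70087239, -0.21343345],
       [-0.27638973, -0.64425934,  0.71311894, -0.97413456],
       [ 0.        ,  0.        ,  0.        ,  1.        ]])}
{'clock': 0.1, 'joints': array([-1.37858759,  0.4351645 ,  0.02497374,  1.57401437, -0.0115824 ,
        1.13398754, -0.07510436]), 'dq': array([ 5.39011982e-05, -2.07737851e-03, -1.77300197e-03, -5.73027610e-03,
        2.69556257e-04, -3.72330979e-04,  1.39293129e-04]), 'joint_efforts': array([ 3.66746070e-03, -6.69124603e+01,  9.88403074e-01, -3.15145004e+01,
       -6.03703642e-02,  3.74156877e-02,  8.19726665e-05]), 'position': array([0.18152101, 0.59757836, 0.2260133 ]), 'ee_rot': array([-4.61503145e-01, -3.10744446e+00,  2.24254806e-03]), 'force': array([0.28425479, 0.96699912, 0.03088805]), 'ft_torque': array([ 0.0106612 , -0.00600772, -0.00945815]), 'gripper_force': 0.0, 'width': 0.9971996927482437}
```

View pics/top0.png

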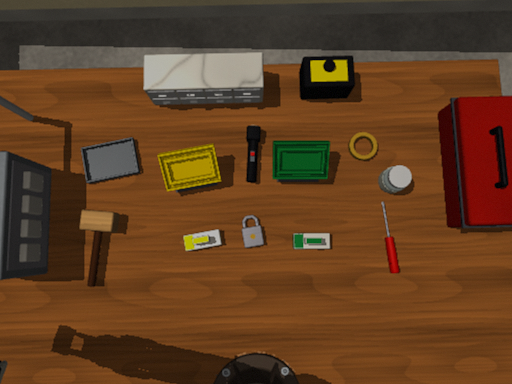

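View pics/side0.png

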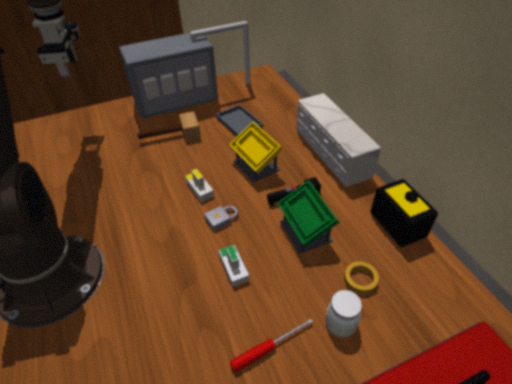

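The top view shows the yellow carrier at (202,240), the green carrier at (312,241), the yellow tier at (190,168) and the green tier at (301,160). The side view shows them at (199,185), (234,264), (256,148) and (307,212). Next I'll enlarge these regions.

```bash
python3 - <<'E'
import cv2,numpy as np
t=cv2.imread("pics/top0.png");s=cv2.imread("pics/side0.png")
def c(im,x,y,w,h,k):return cv2.resize(im[y:y+h,x:x+w],(w*k,h*k),interpolation=cv2.INTER_CUBIC)
a=np.hstack([c(t,150,135,80,60,5),c(t,265,130,80,60,5)])
b=np.hstack([c(t,175,220,80,60,5),c(t,272,220,80,60,5)])
cv2.imwrite("pics/c1.png",np.vstack([a,b]))
a=np.hstack([c(s,217,115,80,60,5),c(s,267,175,80,60,5)])
b=np.hstack([c(s,160,155,80,60,5),c(s,195,235,80,60,5)])
cv2.imwrite("pics/c2.png",np.vstack([a,b]))
E
```

```text
(no output)
```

View pics/c1.png

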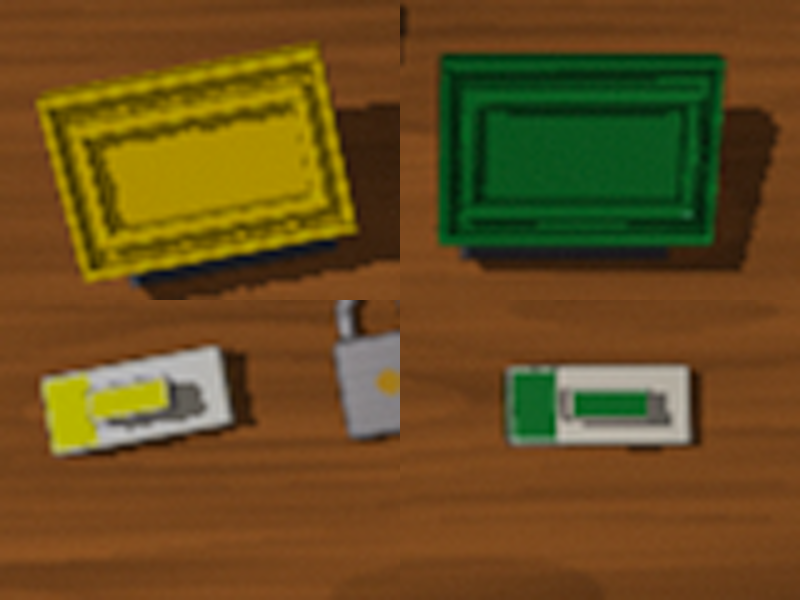

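View pics/c2.png

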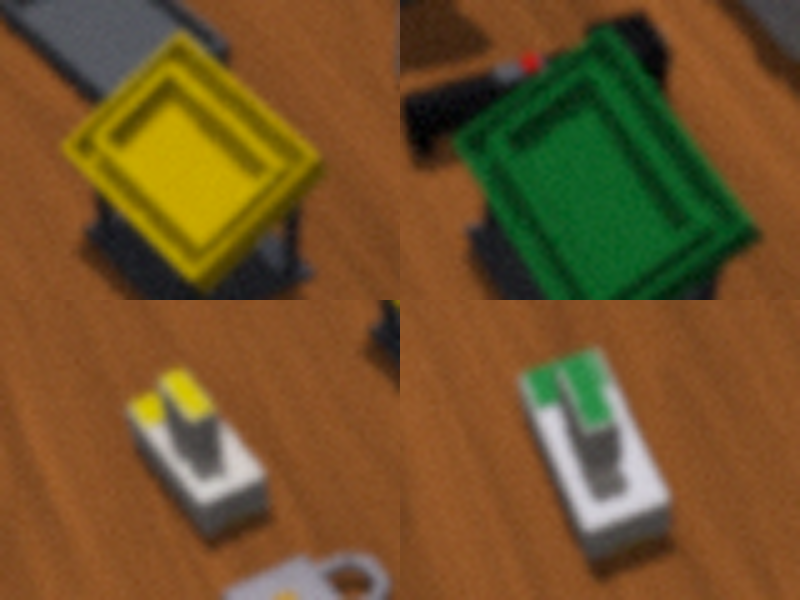

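The crops show clear outlines: the tiers are filled quads in their own hue in both views, and the carriers have a white block plus a coloured fin-top strip. Now I'll measure with masks and triangulation.

```bash
cat > h.py <<'E'
import cv2,numpy as np
from cell import cams
def cal(n):
    c=cams.get_calibration(n);f=192/np.tan(np.radians(c["fov_y"]/2));return c,f
def ray(n,uv):
    c,f=cal(n);M=c["world_to_cam"];R=M[:3,:3];o=-R.T@M[:3,3]
    d=R.T@np.array([(uv[0]-c["cx"])/f,-(uv[1]-c["cy"])/f,-1.]);return o,d/np.linalg.norm(d)
def onz(n,uv,z):
    o,d=ray(n,uv);return o+d*(z-o[2])/d[2]
def proj(n,p):
    c,f=cal(n);q=c["world_to_cam"]@np.r_[p,1];return np.array([c["cx"]-f*q[0]/q[2],c["cy"]+f*q[1]/q[2]])
def tri(a,b):
    o1,d1=ray("top",a);o2,d2=ray("side",b)
    s=np.linalg.lstsq(np.c_[d1,-d2],o2-o1,rcond=None)[0];p,q=o1+s[0]*d1,o2+s[1]*d2
    return (p+q)/2,np.linalg.norm(p-q)
def mask(im,col):
    h=cv2.cvtColor(im,cv2.COLOR_BGR2HSV)
    return cv2.inRange(h,*{"g":((50,110,40),(85,255,255)),"y":((23,150,60),(36,255,255)),"w":((0,0,150),(180,70,255))}[col])
def blobs(im,col,roi,k=6,amin=4):
    x,y,w,h=roi;c=cv2.resize(im[y:y+h,x:x+w],None,fx=k,fy=k,interpolation=cv2.INTER_LINEAR)
    cs,_=cv2.findContours(mask(c,col),cv2.RETR_EXTERNAL,cv2.CHAIN_APPROX_NONE)
    return [(q.reshape(-1,2)+.5)/k-.5+np.array([x,y]) for q in sorted(cs,key=cv2.contourArea,reverse=True) if cv2.contourArea(q)>amin*k*k]
def quad(c):
    c=cv2.convexHull(c.astype(np.float32))
    return cv2.approxPolyN(c,4,ensure_convex=True).reshape(-1,2)
E
python3 - <<'E'
from h import *
np.set_printoptions(precision=4,suppress=True)
I={n:cv2.imread(f"pics/{n}0.png") for n in("top","side")}
T={"y":{"top":(150,135,80,62),"side":(220,115,75,65)},"g":{"top":(265,130,75,62),"side":(267,170,85,85)}}
for c in T:
    Q={}
    for n in T[c]:
        q=quad(blobs(I[n],c,T[c][n])[0])
        # order from far-left corner by world direction
        w=np.array([onz(n,p,.085) for p in q]);m=w.mean(0);a=np.arctan2(*(w-m)[:,[1,0]].T)
        o=np.argsort(a);Q[n]=q[o]
    print(c,Q)
    P=[]
    for a,b in zip(Q["top"],Q["side"]):
        p,r=tri(a,b);P.append(p);print(p,"res",r)
    P=np.array(P);print("sides",[np.linalg.norm(P[i]-P[i-1]) for i in range(4)],"centre",P.mean(0))
C={"y":{"top":(178,225,50,28),"side":(180,160,40,50)},"g":{"top":(287,228,48,25),"side":(212,240,45,50)}}
for c in C:
    for n in C[c]:
        for b in blobs(I[n],c,C[c][n]):
            r=cv2.minAreaRect(b.astype(np.float32));print(c,n,"tag",r,onz(n,r[0],.064),onz(n,r[0],.028))
        b=np.vstack(blobs(I[n],"w",C[c][n])+blobs(I[n],c,C[c][n]));
        if n=="top":
            q=cv2.boxPoints(cv2.minAreaRect(b.astype(np.float32)));w=np.array([onz(n,p,.028) for p in q]);print("block",w,w.mean(0),[np.linalg.norm(w[i]-w[i-1]) for i in range(4)])
E
```

```text
y {'top': array([[221.4073, 181.4497],
       [213.469 , 142.6917],
       [156.2666, 153.386 ],
       [166.5685, 191.7319]], dtype=float32), 'side': array([[256.5745, 174.3419],
       [282.9831, 148.5621],
       [253.8548, 119.9733],
       [226.511 , 143.3674]], dtype=float32)}
[0.5916 0.0801 0.0462] res 0.0017805758519132925
[0.6865 0.0964 0.0987] res 0.0017712075241916021
[0.6581 0.2448 0.1134] res 0.0010112035961572306
[0.5596 0.2278 0.0669] res 0.006905148590708707
sides [np.float64(0.15246005640134902), np.float64(0.10962980054777012), np.float64(0.1517537951074337), np.float64(0.11013835823491008)] centre [0.6239 0.1623 0.0813]
g {'top': array([[327.1094, 179.0243],
       [329.8949, 140.5833],
       [272.8132, 140.5833],
       [272.368 , 179.3218]], dtype=float32), 'side': array([[302.2834, 245.9249],
       [339.6443, 223.5751],
       [309.0784, 177.8664],
       [274.8404, 202.1644]], dtype=float32)}
[ 0.588  -0.2094  0.0544] res 0.002371071972947061
[ 0.6854 -0.2141  0.0954] res 0.0023671987839780457
[ 0.6841 -0.0607  0.1166] res 0.0013209377469506878
[ 0.5878 -0.05
[... 1152 characters left out ...]
4.333327293395996, 14.166654586791992), 90.0) [ 0.4231 -0.1643  0.064 ] [ 0.4234 -0.1696  0.028 ]
block [[ 0.4448 -0.1169  0.028 ]
 [ 0.4424 -0.2125  0.028 ]
 [ 0.4024 -0.2106  0.028 ]
 [ 0.4047 -0.1154  0.028 ]] [ 0.4236 -0.1638  0.028 ] [np.float64(0.040058744601919216), np.float64(0.09560521270776773), np.float64(0.04007628638481258), np.float64(0.09516948366052606)]
g side tag ((232.02345275878906, 252.1063232421875), (13.748019218444824, 5.668849945068359), 66.2504653930664) [ 0.4222 -0.1611  0.064 ] [ 0.4295 -0.136   0.028 ]
g side tag ((223.61392211914062, 251.49082946777344), (6.608998775482178, 5.028589725494385), 73.3006591796875) [ 0.4046 -0.151   0.064 ] [ 0.4111 -0.1254  0.028 ]
```

```bash
python3 - <<'E'
from h import *
np.set_printoptions(precision=4,suppress=True)
Q={"y":[[221.4,181.45],[213.47,142.7],[156.27,153.39],[166.57,191.73]],"g":[[327.1,179.],[329.9,140.58],[272.8,140.58],[272.37,179.3]]}
for c in Q:
    w=np.array([onz("top",p,z) for p,z in zip(Q[c],(.061,.113,.113,.061))])
    up=(w[2]+w[1]-w[0]-w[3]);yl=w[2]+w[3]-w[0]-w[1]
    psi=np.arctan2(-up[0]*0-yl[0],yl[1]);psi2=np.arctan2(up[1],up[0])
    n=np.array([-.5*np.cos(psi),-.5*np.sin(psi),.866])
    print(c,w.tolist(),"sizes",[np.linalg.norm(w[i]-w[i-1]) for i in range(4)],"yaw",np.degrees([psi,psi2]),"origin",w.mean(0)-.014*n)
    lo=(w[0]+w[3])/2; print("  origin from low edge",lo+.052*np.array([.866*np.cos(psi),.866*np.sin(psi),.5])-.014*n)
E
```

```text
y [[0.5884123315461696, 0.07931882898556433, 0.06099999999999994], [0.6836849782186949, 0.09486985831206761, 0.11299999999999999], [0.6586234528623914, 0.24471957469350786, 0.11299999999999999], [0.5638227590691484, 0.22823113875056728, 0.06099999999999994]] sizes [np.float64(0.15092886759712626), np.float64(0.10964812682896877), np.float64(0.1519309631141155), np.float64(0.10937568314540805)] yaw [9.4357 9.568 ] origin [0.6305 0.1629 0.0749]
  origin from low edge [0.6274 0.1623 0.0749]
g [[0.5882055409788209, -0.20854794401807458, 0.06099999999999994], [0.6820828073168328, -0.21115261003697208, 0.11299999999999999], [0.6856676098432244, -0.061041497926946096, 0.11299999999999999], [0.5909802429149911, -0.05946588222026646, 0.06099999999999994]] sizes [np.float64(0.14910788081359103), np.float64(0.1073486162936813), np.float64(0.1501539103322388), np.float64(0.10803786382864589)] yaw [-1.2177 -1.27  ] origin [ 0.6437 -0.1352  0.0749]
  origin from low edge [ 0.6416 -0.1351  0.0749]
```

Call:
step_arm([
  [10,-20,20,0,0,-0.06],
  [20,-30,20,0,0,-0.12],
  [25,-30,10,0,0,-0.12],
  [25,-30,10,0,0,-0.12],
  [25,-30,0,0,0,-0.12],
  [25,-30,0,0,0,-0.12],
  [25,-30,0,0,0,-0.12],
  [25,-30,0,0,0,-0.12],
  [20,-30,0,0,0,-0.12],
  [20,-30,0,0,0,-0.12],
  [10,-40,0,0,0,-0.12],
  [10,-40,0,0,0,-0.04],
  [10,-40,0,0,0,0],
  [0,-40,0,0,0,0],
  [0,-40,0,0,0,0],
  [0,-40,0,0,0,0],
  [0,-40,0,0,0,0],
  [0,-40,0,0,0,0],
  [0,-40,0,0,0,0],
  [0,0,0,0,0,0],
])

```text
clock: 1.77
position: [0.4306, -0.0597, 0.2871]
ee_rot: [2.257, 2.183, -0.001]
force: [-0.4, -0.2, 0.1]
width: 1.002
gripper_force: 0.0
```

Tier origins come out at green (0.642, -0.135, 0.075) with yaw -1.2° and yellow (0.628, 0.1625, 0.075) with yaw 9.5°. The rim sizes (about 150 × 107 mm) match. Next I'll pick the green carrier at (0.4234, -0.164), yaw -1.3°.

Call:
step_arm([
  [-3,-30,0,0,0,0.01],
  [-2,-30,0,0,0,0],
  [-2,-30,0,0,0,0],
  [0,-14,-20,0,0,0],
  [0,0,-30,0,0,0],
  [0,0,-30,0,0,0],
  [0,0,-30,0,0,0],
  [0,0,-30,0,0,0],
  [0,0,-30,0,0,0],
  [0,0,-10,0,0,0],
  [0,0,0,0,0,0],
  [0,0,0,0,0,0],
])

```text
clock: 2.77
position: [0.4246, -0.1563, 0.1072]
ee_rot: [-2.237, -2.205, 0.001]
force: [-0.3, 0.5, 0.0]
width: 1.002
gripper_force: 0.0
```

```bash
python3 - <<'E'
from h import *
t=cams.get_image("top")[:,:,::-1];s=cams.get_image("side")[:,:,::-1]
cv2.imwrite("pics/c3.png",np.hstack([cv2.resize(t[190:290,262:362],(400,400)),cv2.resize(s[200:300,180:280],(400,400))]))
E
```

```text
(no output)
```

View pics/c3.png

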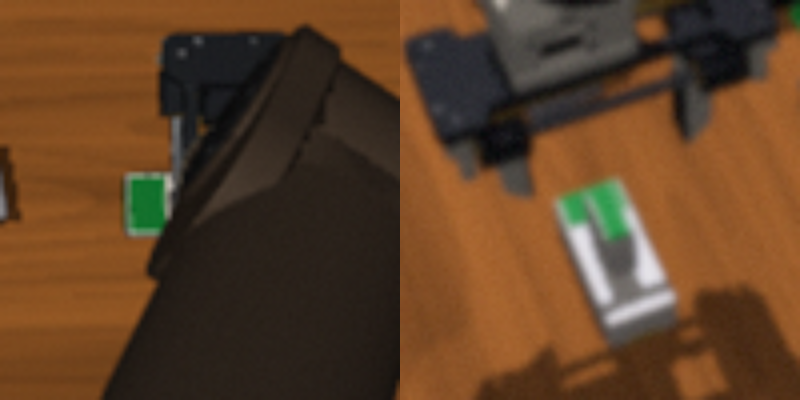

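The carrier sits under the open fingers, undisturbed. The top view has its tag at crop (147,203). I'll shift y by -8 mm and descend, then close.

Call:
step_arm([
  [-1,-8,0,0,0,-0.008],
  [0,0,-20,0,0,0],
  [0,0,-20,0,0,0],
  [0,0,-18,0,0,0],
  [0,0,-10,0,0,0],
  [0,0,-5,0,0,0],
  [0,0,0,0,0,0],
  [0,0,0,0,0,0],
])

```text
clock: 3.53
position: [0.4241, -0.1644, 0.0344]
ee_rot: [2.246, 2.196, 0.001]
force: [-0.4, 0.7, 0.8]
width: 1.0
gripper_force: 0.0
```

Call:
step_arm([
  [0,0,0,0,0,0],
  [0,0,0,0,0,0],
  [0,0,0,0,0,0],
  [0,0,0,0,0,0],
  [0,0,0,0,0,0],
  [0,0,0,0,0,0],
  [0,0,0,0,0,0],
  [0,0,0,0,0,0],
  [0,0,0,0,0,0],
  [0,0,0,0,0,0],
], gripper=0, force=25)

```text
clock: 4.37
position: [0.4236, -0.1639, 0.0337]
ee_rot: [-2.246, -2.197, 0.0]
force: [0.4, -1.4, 0.4]
width: 0.322
gripper_force: 0.0
```

Call:
step_arm([
  [0,0,0,0,0,0],
  [0,0,0,0,0,0],
  [0,0,0,0,0,0],
  [0,0,0,0,0,0],
  [0,0,0,0,0,0],
  [0,0,0,0,0,0],
  [0,0,0,0,0,0],
  [0,0,0,0,0,0],
])

```text
clock: 5.03
position: [0.4238, -0.164, 0.0337]
ee_rot: [2.246, 2.197, 0.0]
force: [0.9, 0.4, -3.8]
width: 0.196
gripper_force: 25.0
```

Call:
step_arm([
  [0,0,8,0,0,0],
  [0,0,20,0,0,0],
  [0,0,30,0,0,0],
  [0,0,35,0,0,0],
  [0,0,35,0,0,0],
  [0,0,30,0,0,0],
  [0,0,12,0,0,0],
  [15,3,0,-0.0014,-0.0654,0],
  [20,4,0,-0.0014,-0.0654,0],
  [20,4,0,-0.0014,-0.0654,0],
  [20,4,0,-0.0014,-0.0654,0],
  [20,4,0,-0.0014,-0.0655,0],
  [20,4,0,-0.0014,-0.0655,0],
  [20,3,-5,-0.0013,-0.0655,0],
  [16,3,-8,-0.0013,-0.0655,0],
  [0,0,0,0,0,0],
  [0,0,0,0,0,0],
])

```text
clock: 6.45
position: [0.5728, -0.1351, 0.1899]
ee_rot: [1.95, 1.905, 0.509]
force: [-0.5, -0.0, -3.4]
width: 0.194
gripper_force: 25.0
```

```bash
python3 - <<'E'
from h import *
from cell import observe
from scipy.spatial.transform import Rotation as R
o=observe();M=R.from_rotvec(o["ee_rot"]).as_matrix();print(o["position"],M,o["width"],o["gripper_force"],o["joints"])
t=cams.get_image("top")[:,:,::-1];s=cams.get_image("side")[:,:,::-1]
cv2.imwrite("pics/c4.png",np.hstack([cv2.resize(t[100:220,242:362],(400,400)),cv2.resize(s[120:240,220:340],(400,400))]))
E
```

```text
[ 0.5728356  -0.13513989  0.18986794] [[ 0.02284631  0.8677374   0.49649758]
 [ 0.99973704 -0.02081038 -0.00963219]
 [ 0.00197409  0.49658708 -0.86798466]] 0.1939180620915148 24.98785525560379 [-0.26277112  0.20349878  0.54144515  2.20687279 -0.73159036  0.32394898
  0.86765544]
```

View pics/c4.png

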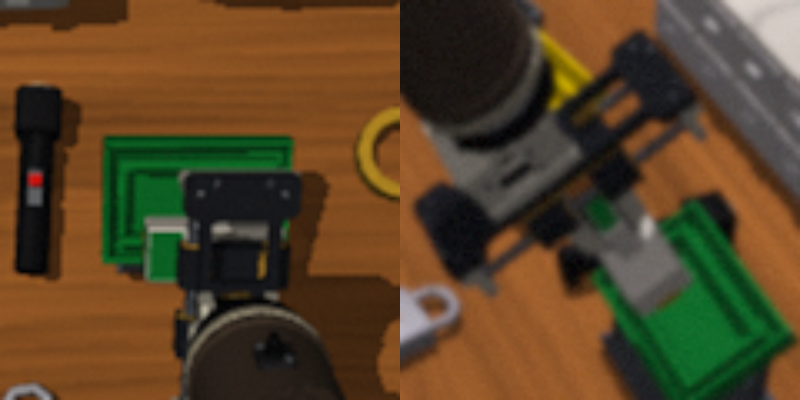

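Green carrier is held at the slope's angle just above the green nest; its tag end is at crop (165,250) in the top view. I'll descend along the normal.

Call:
step_arm([
  [6,0.5,-8,0,-0.004,0],
  [10,0,-16,0,0,0],
  [10,0,-17,0,0,0],
  [8,0,-14,0,0,0],
  [6,0,-10,0,0,0],
  [3,0,-5,0,0,0],
  [3,0,-5,0,0,0],
  [0,0,0,0,0,0],
  [0,0,0,0,0,0],
  [0,0,0,0,0,0],
])

```text
clock: 7.38
position: [0.621, -0.1345, 0.1165]
ee_rot: [1.942, 1.901, 0.515]
force: [-0.8, -0.1, -3.9]
width: 0.195
gripper_force: 25.0
```

Call:
step_arm([
  [-1,0,-2.5,0,0,0],
  [0.4,0,-2.6,0,0,0],
  [1,0,-2.5,0,0,0],
  [2,0,-2.6,0,0,0],
  [0,0,0,0,0,0],
  [0,0,0,0,0,0],
  [0,0,0,0,0,0],
])

```text
clock: 7.97
position: [0.623, -0.1346, 0.1054]
ee_rot: [1.944, 1.901, 0.514]
force: [-0.3, 0.5, -3.2]
width: 0.194
gripper_force: 25.0
```

Call:
step_arm([
  [0.5,0,-0.9,0,0,0],
  [0.5,0,-0.9,0,0,0],
  [0,0,0,0,0,0],
  [0,0,0,0,0,0],
])

```text
clock: 8.3
position: [0.6241, -0.1345, 0.1039]
ee_rot: [1.943, 1.901, 0.515]
force: [-0.2, -0.6, -1.3]
width: 0.194
gripper_force: 25.0
```

Call:
step_arm([
  [0.3,0,-0.5,0,0,0],
  [0.3,0,-0.5,0,0,0],
  [0,0,0,0,0,0],
  [0,0,0,0,0,0],
])

```text
clock: 8.63
position: [0.6242, -0.1345, 0.1039]
ee_rot: [1.943, 1.9, 0.516]
force: [-15.0, 1.8, 16.7]
width: 0.191
gripper_force: 25.0
```

Call:
step_arm([
  [0.2,0,-0.3,0,0,0],
  [0,0,0,0,0,0],
  [0,0,0,0,0,0],
])

```text
clock: 8.88
position: [0.6242, -0.1345, 0.1038]
ee_rot: [1.943, 1.9, 0.516]
force: [-18.8, 2.3, 22.8]
width: 0.194
gripper_force: 25.0
```

Contact came at the expected height along the floor normal. I'll relax the press and open a little.

Call:
step_arm([
  [-0.3,0,0.6,0,0,0],
  [0,0,0.2,0,0,0],
  [0,0,0,0,0,0],
  [0,0,0,0,0,0],
])

```text
clock: 9.22
position: [0.6242, -0.1345, 0.1039]
ee_rot: [1.943, 1.901, 0.515]
force: [-9.6, 1.4, 9.6]
width: 0.194
gripper_force: 25.0
```

Call:
step_arm([
  [0,0,0,0,0,0],
  [0,0,0,0,0,0],
  [0,0,0,0,0,0],
  [0,0,0,0,0,0],
  [0,0,0,0,0,0],
  [0,0,0,0,0,0],
], gripper=0.5)

```text
clock: 9.72
position: [0.6247, -0.1345, 0.1033]
ee_rot: [1.943, 1.901, 0.514]
force: [-0.5, 0.2, -0.1]
width: 0.497
gripper_force: 0.0
```

Call:
step_arm([
  [-3,0,5,0,0,0],
  [-6,0,11,0,0,0],
  [-10,0,17,0,0,0],
  [-15,0,26,0,0,0],
  [-15,0,26,0,0,0],
  [-15,0,26,0,0,0],
  [0,0,0,0,0,0],
])

```text
clock: 10.3
position: [0.56, -0.1348, 0.2179]
ee_rot: [1.94, 1.9, 0.517]
force: [1.1, -0.2, 0.5]
width: 0.499
gripper_force: 0.0
```

```bash
python3 - <<'E'
from h import *
t=cams.get_image("top")[:,:,::-1];s=cams.get_image("side")[:,:,::-1]
cv2.imwrite("pics/c5.png",np.hstack([cv2.resize(t[100:220,242:362],(400,400)),cv2.resize(s[140:260,240:360],(400,400))]))
E
```

```text
(no output)
```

View pics/c5.png

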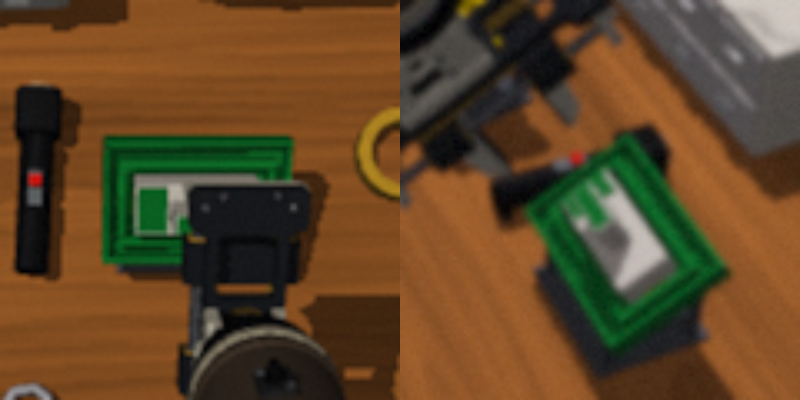

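Green carrier is lying in the green nest, fin up, inside the rails (centre near crop (610,230) in the side view). Now the yellow one.

Call:
step_arm([
  [-10,10,10,0.0014,0.0654,0],
  [-15,20,10,0.0014,0.0654,0],
  [-15,25,0,0.0014,0.0654,0],
  [-15,25,0,0.0014,0.0654,0],
  [-15,25,0,0.0014,0.0655,0],
  [-15,25,0,0.0014,0.0655,0],
  [-15,25,0,0.0014,0.0655,0],
  [-15,25,0,0.0014,0.0675,0],
  [-12,25,0,0,0,0.06],
  [0,25,-20,0,0,0.06],
  [0,25,-25,0,0,0.062],
  [0,19,-25,0,0,0],
  [0,0,-30,0,0,0],
  [0,0,-30,0,0,0],
  [0,0,0,0,0,0],
  [0,0,0,0,0,0],
], gripper=0.8)

```text
clock: 11.73
position: [0.4367, 0.136, 0.0998]
ee_rot: [2.032, 2.385, 0.025]
force: [-0.6, 0.1, 0.7]
width: 0.801
gripper_force: 0.0
```

```bash
python3 - <<'E'
from h import *
from cell import observe
from scipy.spatial.transform import Rotation as R
np.set_printoptions(precision=4,suppress=True)
o=observe();M=R.from_rotvec(o["ee_rot"]).as_matrix();print(o["position"],M,"closing angle",np.degrees(np.arctan2(M[1,1],M[0,1])))
E
```

```text
[0.4367 0.136  0.0998] [[-0.1589  0.9872  0.0167]
 [ 0.9873  0.1588  0.0066]
 [ 0.0039  0.0176 -0.9998]] closing angle 9.137485754692802
```

Call:
step_arm([
  [-4,3,0,-0.0066,0.0167,0],
  [0,0,-15,0,0,0],
  [0,0,-20,0,0,0],
  [0,0,-16,0,0,0],
  [0,0,-10,0,0,0],
  [0,0,-5,0,0,0],
  [0,0,0,0,0,0],
  [0,0,0,0,0,0],
])

```text
clock: 12.4
position: [0.4344, 0.1402, 0.0361]
ee_rot: [2.034, 2.391, 0.008]
force: [0.2, 0.2, -0.4]
width: 0.799
gripper_force: 0.0
```

Call:
step_arm([
  [0,0,0,0,0,0],
  [0,0,0,0,0,0],
  [0,0,0,0,0,0],
  [0,0,0,0,0,0],
  [0,0,0,0,0,0],
  [0,0,0,0,0,0],
  [0,0,0,0,0,0],
  [0,0,0,0,0,0],
  [0,0,0,0,0,0],
  [0,0,0,0,0,0],
  [0,0,0,0,0,0],
  [0,0,0,0,0,0],
  [0,0,0,0,0,0],
  [0,0,0,0,0,0],
], gripper=0, force=25)

```text
clock: 13.57
position: [0.434, 0.1399, 0.0352]
ee_rot: [2.034, 2.391, 0.007]
force: [1.3, 0.0, -3.7]
width: 0.193
gripper_force: 25.0
```

Call:
step_arm([
  [0,0,8,0,0,0],
  [0,0,20,0,0,0],
  [0,0,30,0,0,0],
  [0,0,35,0,0,0],
  [0,0,35,0,0,0],
  [0,0,30,0,0,0],
  [0,0,10,0,0,0.006],
  [12,1,0,0.0108,-0.0645,0],
  [16,2,0,0.0108,-0.0645,0],
  [18,2,0,0.0108,-0.0645,0],
  [18,2,0,0.0108,-0.0645,0],
  [18,2,0,0.0108,-0.0645,0],
  [18,1,0,0.0108,-0.0646,0],
  [16,1,-4,0.0108,-0.0646,0],
  [11,0,-6,0.0108,-0.0646,0],
  [0,0,0,0,0,0],
  [0,0,0,0,0,0],
  [0,0,0,0,0,0],
])

```text
clock: 15.07
position: [0.5602, 0.1507, 0.1931]
ee_rot: [1.774, 2.098, 0.564]
force: [-0.8, -0.4, -3.7]
width: 0.195
gripper_force: 25.0
```

```bash
cat > d.py <<'E'
from h import *
from cell import observe
from scipy.spatial.transform import Rotation as R
np.set_printoptions(precision=4,suppress=True)
o=observe();M=R.from_rotvec(o["ee_rot"]).as_matrix();a=np.radians(9.5);c,s=np.cos(a),np.sin(a)
n=np.array([-.5*c,-.5*s,.866]);x=np.array([.866*c,.866*s,.5]);y=np.array([-s,c,0])
T=np.array([.628,.1625,.075])+.0352*n;d=T-o["position"]
want=np.c_[-y*0+np.cross(x,-n),x,-n]
print(o["position"],M[:,2],"to go n,x,y mm",1e3*np.array([d@n,d@x,d@y]),"turn",R.from_matrix(want@M.T).as_rotvec(),o["width"],o["force"])
E
python3 d.py; python3 - <<'E'
from h import *
t=cams.get_image("top")[:,:,::-1];s=cams.get_image("side")[:,:,::-1]
cv2.imwrite("pics/c6.png",np.hstack([cv2.resize(t[100:220,130:250],(400,400)),cv2.resize(s[70:190,190:310],(400,400))]))
E
```

```text
[0.5602 0.1507 0.1931] [ 0.4944  0.0836 -0.8652] to go n,x,y mm [-101.462     0.5905    0.4845] turn [-0.0003  0.0016 -0.0016] 0.1949311405342512 [-0.7672 -0.3882 -3.7416]
```

View pics/c6.png

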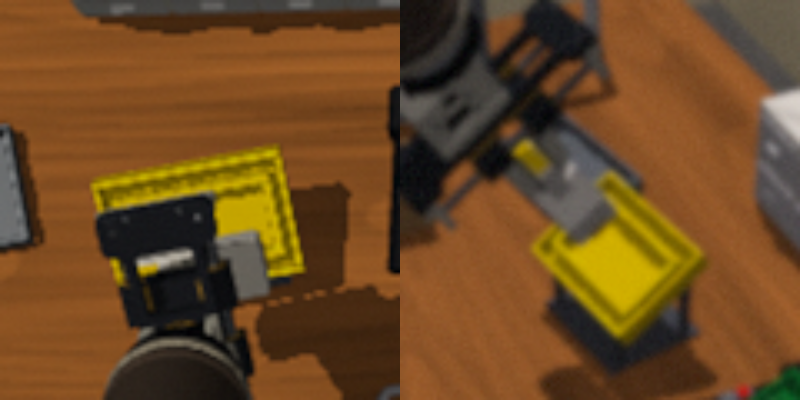

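Yellow carrier is held level with the slope above the yellow nest; its bare end is at crop (250,265) in the top view, aligned with the tier. Next is the descent.

Call:
step_arm([
  [5,0.8,-8.7,0,0,0],
  [10,1.7,-17.3,0,0,0],
  [10,1.7,-17.3,0,0,0],
  [8,1.3,-14,0,0,0],
  [5,0.8,-8.7,0,0,0],
  [3,0.5,-5.2,0,0,0],
  [3,0.5,-5.2,0,0,0],
  [0,0,0,0,0,0],
  [0,0,0,0,0,0],
  [0,0,0,0,0,0],
])

```text
clock: 16.0
position: [0.6014, 0.1587, 0.1243]
ee_rot: [1.773, 2.1, 0.566]
force: [0.4, 0.1, -3.1]
width: 0.193
gripper_force: 25.0
```

```bash
python3 d.py
```

```text
[0.6014 0.1587 0.1243] [ 0.4941  0.0858 -0.8652] to go n,x,y mm [-20.9383  -1.367   -0.6685] turn [-0.002   0.0014 -0.0031] 0.19349244383767525 [ 0.3524  0.0599 -3.0973]
```

Call:
step_arm([
  [1,-0.3,-3.5,0,0,-0.003],
  [1.4,0.2,-3,0,0,0],
  [1.8,0.3,-3,0,0,0],
  [1.6,0.3,-2.8,0,0,0],
  [1.4,0.2,-2.4,0,0,0],
  [1,0.1,-1.8,0,0,0],
  [0,0,0,0,0,0],
  [0,0,0,0,0,0],
  [0,0,0,0,0,0],
])

```text
clock: 16.75
position: [0.6095, 0.1593, 0.1078]
ee_rot: [1.776, 2.097, 0.566]
force: [0.0, 0.2, -4.4]
width: 0.195
gripper_force: 25.0
```

```bash
python3 d.py
```

```text
[0.6095 0.1593 0.1078] [ 0.4945  0.0841 -0.8651] to go n,x,y mm [-2.5586 -0.104   0.113 ] turn [-0.002   0.0016  0.0003] 0.19520769580281358 [ 0.0481  0.2217 -4.4499]
```

Call:
step_arm([
  [0.5,0.1,-0.8,0,0,0],
  [0.4,0.1,-0.8,0,0,0],
  [0,0,0,0,0,0],
  [0,0,0,0,0,0],
])

```text
clock: 17.08
position: [0.6104, 0.1593, 0.1057]
ee_rot: [1.777, 2.096, 0.565]
force: [-0.6, 0.5, -3.1]
width: 0.192
gripper_force: 25.0
```

Call:
step_arm([
  [0.2,0,-0.4,0,0,0],
  [0.2,0,-0.4,0,0,0],
  [0,0,0,0,0,0],
  [0,0,0,0,0,0],
])

```text
clock: 17.42
position: [0.6105, 0.1594, 0.1054]
ee_rot: [1.777, 2.097, 0.565]
force: [-7.7, -0.7, 4.7]
width: 0.197
gripper_force: 25.0
```

Contact was light, about 10 N, at the expected height, so I'll release.

Call:
step_arm([
  [0,0,0,0,0,0],
  [0,0,0,0,0,0],
  [0,0,0,0,0,0],
  [0,0,0,0,0,0],
  [0,0,0,0,0,0],
  [0,0,0,0,0,0],
], gripper=0.5)

```text
clock: 17.92
position: [0.611, 0.1594, 0.1052]
ee_rot: [1.777, 2.097, 0.564]
force: [-0.4, -1.6, -0.0]
width: 0.495
gripper_force: 0.0
```

Call:
step_arm([
  [-3,-0.5,5,0,0,0],
  [-6,-1,10.5,0,0,0],
  [-10,-1.7,17.3,0,0,0],
  [-15,-2.5,26,0,0,0],
  [-15,-2.5,26,0,0,0],
  [-15,-2.5,26,0,0,0],
  [-20,-10,20,0,0,0],
  [-25,-25,10,0,0,0],
  [-25,-25,0,0,0,0],
  [-20,-30,0,0,0,0],
  [0,-30,0,0,0,0],
  [0,0,0,0,0,0],
  [0,0,0,0,0,0],
])

```text
clock: 19.0
position: [0.5174, 0.0905, 0.2063]
ee_rot: [1.799, 2.112, 0.528]
force: [-1.3, 0.8, 0.2]
width: 0.5
gripper_force: 0.0
```

```bash
python3 - <<'E'
from h import *
t=cams.get_image("top")[:,:,::-1];s=cams.get_image("side")[:,:,::-1]
cv2.imwrite("pics/c7.png",np.hstack([cv2.resize(t,(512,384))[:,60:430],cv2.resize(s[60:260,190:390],(384,384))]))
E
```

```text
(no output)
```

View pics/c7.png

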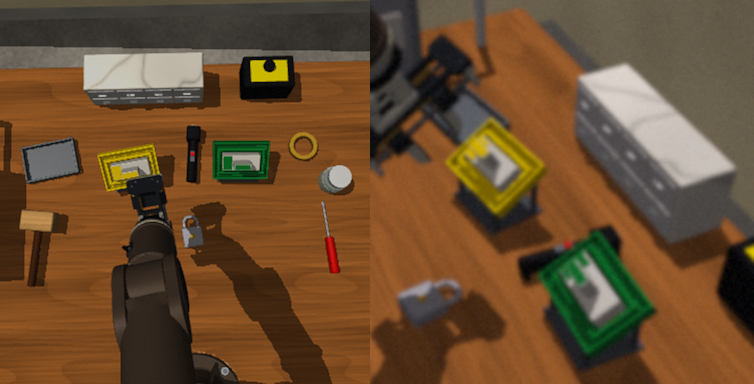

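Both carriers lie in their nests with fins up: yellow at (495,165) and green at (597,292) in the side half. The bystanders are in place and the gripper is clear, so I'm signing off.

```bash
python3 -c "from cell import job;print(job.sign_off())"
```

```text
the job is handed in; nothing more can be done
None
```

The green-tagged carrier is in the green tier's nest and the yellow-tagged one in the yellow tier's nest, each set down flat with its fin up and released; nothing else was seen to move, and the job was handed in at about 19 s of the 53 s allowed.

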